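# Lock the type frame on the proofing bed

### The job

Lock the type frame on the proofing bed: with the fingertips, push the red slotted disc round (it has two black posts to push on) until its slot lines up with the steel bar, then push the bar (it has a yellow tab to push on) through the slot until its tip is fully home against the back of the brass keeper. Push only: the bar must stay down in its channel, and the bin, the wooden block and the tin standing around must be left where they are. Finish clear of everything.

Things in the scene. Friction and masses are not known exactly. Their poses are not given: they have to be found in the camera images.
- bed: Grey steel proofing bed, fixed. Origin on the bench (z = 0) below the disc's axis; x along the channel, the way the bar is pushed; z up. Narrow part 130 wide, 10 thick, x = -240 to 90 mm, with the bar's channel at x = -220 to -46: floor 14 mm above the bench, 21 wide, walls 22 mm above the bench, 35 wide overall. Type frame at x = 90 to 320, 290 wide, 31 high.
- keeper (a point): Centre of the face of the brass keeper's back wall, where the bar's tip stops: 76 mm ahead of the disc's axis, 22 mm above the bench; axes as the bed's. The keeper is open on top, 48 wide outside, 30 mm above the bench, inside 25 wide, flared mouth 46 mm ahead of the disc's axis.
- lockdisc (a joint): Angle of the disc, counter-clockwise seen from above, rad. The slot is parallel to the bar at 0 and again at 3.14 (the disc is the same either way round: both count), stops at -0.45 and 3.59. It starts between 0.55 and 2.59. It turns with a friction of about 0.06 Nm (about 2 N at a post) and stays where it is left.
- disc_center (a point): On the disc's axis at the height of its red upper face (33 mm above the bench). Disc 84 mm in diameter; slot right across it, 25 wide with flared mouths, floor 13 mm above the bench. This frame turns with the disc: its x runs along the slot, its z up.
- post_a (a point): Centre of the top of one upright black post, 12 mm in diameter, 29 mm tall, top 62 mm above the bench. It stands on the disc 30 mm from the axis, square to the slot, on the disc's +y side.
- post_b (a point): Centre of the top of the other black post, the same, on the disc's -y side.
- bar_tab (a point): Centre of the rear face of the yellow push tab that stands up at the tail of the steel bar: the face to push, looking away from the disc. Tab 22 wide, 8 thick (ahead of this face), 24 tall, from 30 to 54 mm above the bench; this point 42 mm above the bench. Axes: x along the bar towards its tip, z up. The bar lies loose in the channel, 130 long, 18 wide, 16 tall, 0.25 to 0.43 kg.
- bar_nose (a point): Foremost point of the bar's rounded tip, 130 mm ahead of bar_tab, at half the bar's height (22 mm above the bench). At the start 4 to 26 mm short of the disc's edge; fully home at x = 76 mm in the bed's frame.
- red_bin: Loose red open parts bin, 75 x 50, 42 tall, origin at the centre of its underside. Leave alone.
- planer: Loose dark wooden block, 85 x 55, 45 tall, origin at the centre of its underside. Leave alone.
- ink_tin: Loose blue and white ink tin, 56 in diameter, 60 tall, origin at the centre of its underside. Leave alone.
- lockbar: The loose bar itself: origin at the centre of its underside, 65 mm behind its tip; x towards its tip.
Things that resemble listed ones, but are neither listed nor needed, are in the scene too. Of the things shaped like the lockbar, the bare steel one is meant.

How it is judged (in metres and radians):
On the way, in this order (a step that is already met when the one before it is completed fails the run):
1. the disc's slot is lined up with the bar (angle between the x axis of disc_center and the x axis of bed, either way round below 0.12 rad), for 0.2 s.
2. the bar is pushed through the slot, fully home in the keeper (x of bar_nose in the frame of bed above 0.07 m and y of bar_nose in the frame of bed between -0.012 and 0.012 m and z of bar_nose in the frame of bed below 0.03 m), for 0.2 s.
At the end, for the whole second after the job is handed in: The slot is parallel to the bar within 0.12 rad (either way round), the bar's tip is within 6 mm of the keeper's back wall, the bar lies down in channel, slot and keeper (raised less than 8 mm), disc and bar are at rest, and bin, block and tin stand within 20 mm of where they were (all of step 2 and angle between the x axis of disc_center and the x axis of bed, either way round below 0.12 rad and z of bar_tab in the frame of bed below 0.05 m and linear speed of lockbar below 0.02 m/s and velocity of joint lockdisc between -0.1 and 0.1 rad/s and not (distance of red_bin from where it was at the start of the episode above 0.02 m) and not (distance of planer from where it was at the start of the episode above 0.02 m) and not (distance of ink_tin from where it was at the start of the episode above 0.02 m)); the robot touches nothing.
It fails at once if the bar is lifted out of its channel (either end raised more than 12 mm) (z of bar_tab in the frame of bed above 0.054 m or z of bar_nose in the frame of bed above 0.034 m).
It fails at once if the red bin is moved by more than 20 mm or lifted (distance of red_bin from where it was at the start of the episode above 0.02 m).
It fails at once if the wooden block is moved by more than 20 mm or lifted (distance of planer from where it was at the start of the episode above 0.02 m).
It fails at once if the ink tin is moved by more than 20 mm or lifted (distance of ink_tin from where it was at the start of the episode above 0.02 m).
It also fails if it takes over 54 s, if anything falls off the work surface, if the arm or the gripper's body presses on something with over 40 N, if the wrist force passes 120 N, or if a joint passes its speed limit or range.

### The arm

A 6-joint arm with a two-finger parallel gripper is mounted at the origin on the work surface. World frame = base frame: x ahead of the robot, y to its left, z up, the work surface at z = 0. Lengths are in mm, angles in degrees, forces in N, time in s.
With the tool pointing down it reaches from about 375 to 925 mm from the base axis. Payload 5.7 kg.
Tool frame: the origin (TCP) lies at the very end of the fingers, on their centre line; the grasp point (between the pads) lies 19 mm behind it (robot.grip_depth is the distance from the TCP to the grasp point, in mm); x points along the fingers, z is the direction in which the jaws open and shut, and the axes are right-handed (so a half turn about x gives the same grasp; the last joint's range is limited). The gripper opens to 88 mm and grips with 3 to 60 N. Pads are 20 mm wide; open, the fingers measure 115 mm over their backs; the gripper's body (75 mm by 178 mm) begins 61 mm behind the grasp point.
Start: joints at [62.447, 20.558, 86.54, -0, 72.909, -6.595], TCP at [214.608, 560.273, 222.623] pointing down, gripper open.
Joint ranges: [-170.27, 170.27], [-57.76, 135], [12.27, 136.19], [-55.21, 235.2], [11.17, 155.16], [-170.74, 170.74]. Speed limits (degrees/s): [136.94, 136.94, 180, 180, 180, 180].

### API

Orientations are given as [roll, pitch, yaw] about the fixed x, y, z axes, in that order (R = Rz(yaw) Ry(pitch) Rx(roll)).
In Python, from plant import robot gives the robot as it stands.
- The arm moves only by the tool move_arm, never from a script. Its argument "targets" is a list of rows, each an object with "fingers": the closure, from 0 (fully open) to 1 (shut); "translation": the shift along the world's x, y, z in units of 0.025 m (1.0 is 0.025 m), a list of three; "delta_rot": the turn, a rotation vector about the world's x, y, z in units of 8 degrees (1.0 is 8 degrees), a list of three. A call has 1 to 20 rows; each row shifts and turns the commanded pose from where the row before left it; what a row does not reach is not made up. A row lasts 1/10 s, in which the tool goes at most 50 mm and 8.59 degrees, less where a joint would pass 70% of its speed; a pose out of reach is approached as far as the arm can. A call with a number of a shift or a turn outside -1 to 1 is refused whole. A call with a gripper value outside its range is refused whole. The fingers move at their own pace and stop on an object; "squeeze" is the grip in N (left out, the last holds). Time passes only in rows, so rows that do not move let the fingers close. It gives the time, the measured TCP pose, the force and the opening at its end, in the units of the state.
- robot.observe(): the state, without advancing time (a new reading comes with each control period).
- robot.snapshot(name): name is "side" or "top"; returns a dict with "pixels" (384x512x3 uint8, red, green, blue), "camera_matrix" (3x3 intrinsics, pixels), "R" (3x3) and "t" (3): a world point X has camera coordinates R X + t. Camera axes: x right, y down, z forward; pixel columns grow to the right and rows downward; lengths in mm; the calibration is good to about 2 mm. A picture is of the moment at which its call begins. There is no depth.
- robot.hand_in(): hands the job in, once; it reports no verdict.
The state is a dict: "clock": time; "joint_positions": joint angles; "qvel": joint speeds; "joint_torque": joint torques, N m; "tool_pos": TCP position; "orientation": TCP orientation; "force": force on the tool from outside, world axes, zero at the start; "wrist_torque": the same for the moment, N m; "opening": finger opening in mm.
Only numpy, scipy, OpenCV 4.12 (cv2) and the standard library are available. Lean on these libraries where they do the work, as an engineer would, in place of code of your own. Each camera call takes 0.05 s, during which the arm holds its last target. There are 200 camera calls.

## Working session

There is one attempt and no reset: what is moved stays moved. The work goes in short steps, Python scripts to look and compute and a tool call to move; the robot and the scene stay as the last step left them, time stands still between calls to the robot, and variables do not carry over. Pictures are saved under pics/ and viewed, about 8 in all and at most 12, crops included, and the job is handed in when it is done.

Besides the shell and the picture viewer there is one more tool, called after ">>>" by a JSON object that holds its "name" and its "arguments". move_arm: Moves the arm, as the interface text tells. Its arguments: {"type":"object","properties":{"targets":{"type":"array","items":{"type":"object","properties":{"fingers":{"type":"number"},"translation":{"type":"array","items":{"type":"number","minimum":-1,"maximum":1}},"delta_rot":{"type":"array","items":{"type":"number","minimum":-1,"maximum":1}}}}},"squeeze":{"type":"number"}},"required":["targets"]}

```bash
mkdir -p pics; cat > h.py <<'E'
import numpy as np, cv2
from plant import robot
def snap(n,f):
    s=robot.snapshot(n); im=cv2.cvtColor(s["pixels"],cv2.COLOR_RGB2BGR); cv2.imwrite(f"pics/{f}.png",im)
    np.savez(f"pics/{f}.npz",K=s["camera_matrix"],R=s["R"],t=s["t"]); return im
def cast(f,uv,z):
    d=np.load(f"pics/{f}.npz"); K,R,t=d["K"],d["R"],np.ravel(d["t"])
    C=-R.T@t; r=R.T@np.linalg.inv(K)@np.array([uv[0],uv[1],1.]); return C+r*(z-C[2])/r[2]
def proj(f,X):
    d=np.load(f"pics/{f}.npz"); p=d["K"]@(d["R"]@np.array(X,float)+np.ravel(d["t"])); return p[:2]/p[2]
E
python3 - <<'E'
from h import *
a=snap("top","top0");b=snap("side","side0")
cv2.imwrite("pics/top0b.png",cv2.resize(a,(800,600)));cv2.imwrite("pics/side0b.png",cv2.resize(b,(800,600)))
print(robot.observe())
for f in("top0","side0"):
    d=np.load(f"pics/{f}.npz");print(-d["R"].T@np.ravel(d["t"]))
E
```

```text
{'clock': 0.1, 'joint_positions': array([ 6.24446034e+01,  2.05934553e+01,  8.65904693e+01, -1.99786252e-03,
        7.29090561e+01, -6.59497615e+00]), 'qvel': array([ 0.00427778, -0.08592275, -0.04267374, -0.01883534, -0.08090017,
       -0.0109664 ]), 'joint_torque': array([ 1.70319004e-04, -5.16356421e+01, -2.71407616e+01,  6.74678385e-02,
        2.78362079e-02, -5.20445383e-05]), 'tool_pos': array([214.373046  , 559.74783386, 221.91271254]), 'orientation': array([ 174.58101076,   89.90699976, -116.37882098]), 'force': array([ 0.4543077 , -0.83847784,  0.112138  ]), 'wrist_torque': array([ 0.00056699, -0.02701698,  0.05617353]), 'opening': 87.50546253761185}
[504.92881109 -14.11083112 865.36610709]
[130.46703568 459.42961679 605.69779293]
```

View pics/top0b.png

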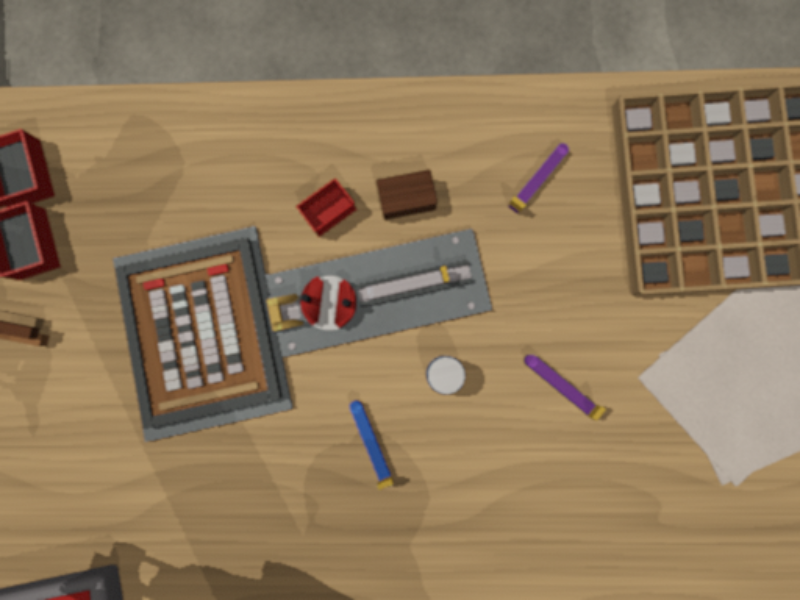

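View pics/side0b.png

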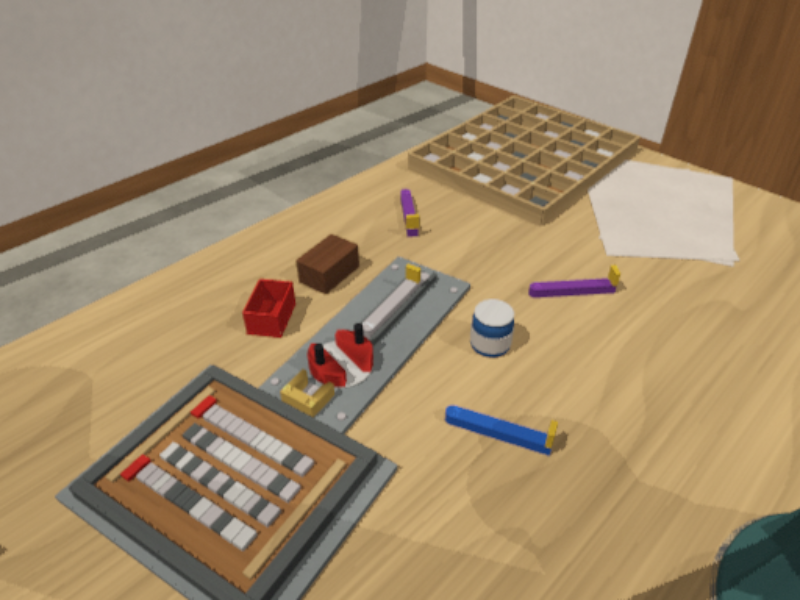

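The bar meant is the bare steel one lying in the bed's channel. In the top view it runs from (362,294) to (447,275), with its yellow tab at (447,275). The blue bar (370,445) and the two purple bars (540,177) and (565,385) are lookalikes lying loose on the bench. The disc is at (329,302) and the keeper at (283,313).

```bash
cat > m.py <<'E'
from h import *
def blobs(im,f,lo,hi,box,amin=8):
    h=cv2.cvtColor(im,cv2.COLOR_BGR2HSV); m=cv2.inRange(h,lo,hi); k=np.zeros_like(m); x0,y0,x1,y1=box; k[y0:y1,x0:x1]=m[y0:y1,x0:x1]
    n,l,s,c=cv2.connectedComponentsWithStats(k); return [(c[i].round(1),s[i].tolist()) for i in range(1,n) if s[i][4]>=amin]
E
python3 - <<'E'
from m import *
for f,box in(("top0",(165,145,320,225)),("side0",(165,160,305,270))):
    im=cv2.imread(f"pics/{f}.png"); print(f)
    h=cv2.cvtColor(im,cv2.COLOR_BGR2HSV)
    print("yellow",blobs(im,f,(18,120,90),(35,255,255),box))
    print("black",blobs(im,f,(0,0,0),(180,255,45),box))
    print("red",blobs(im,f,(0,150,80),(6,255,255),box))
    x0,y0,x1,y1=box; print(x1-x0,y1-y0)
    c=cv2.resize(im[y0:y1,x0:x1],None,fx=5,fy=5,interpolation=cv2.INTER_CUBIC); cv2.imwrite(f"pics/{f}c.png",c)
for n,uv,z in(("narrowend a",(472,230),10),("narrow b",(492,309),10),("disc",(329,302),33),("tab",(445,275),54),("keeper",(283,313),30),("bin",(327,207),42),("block",(407,194),45),("tin",(446,375),60),("frameL",(117,262),31),("frameR",(150,438),31),("fr2",(258,230),31),("fr3",(292,405),31)):
    print(n,cast("top0",np.array(uv)*.64,z).round(1))
E
```

```text
top0
yellow [(array([284.2, 175. ]), [282, 170, 5, 11, 38]), (array([178.9, 200.3]), [171, 189, 21, 23, 229])]
black [(array([169.3, 202.8]), [165, 179, 10, 46, 55]), (array([195.9, 190.6]), [194, 189, 5, 4, 14]), (array([221.6, 193.8]), [220, 192, 4, 4, 12])]
red [(array([203. , 146.3]), [200, 145, 8, 6, 22]), (array([199.4, 191.5]), [193, 178, 13, 29, 231]), (array([220.6, 194.3]), [215, 180, 13, 29, 234])]
155 80
side0
yellow [(array([264. , 174.3]), [260, 169, 9, 12, 87]), (array([188. , 207.3]), [185, 205, 6, 5, 10]), (array([195.6, 252.6]), [180, 237, 34, 30, 499])]
black [(array([229.4, 213.2]), [227, 207, 6, 13, 58]), (array([204.2, 226.3]), [202, 220, 6, 13, 58])]
red [(array([175.2, 195.9]), [165, 179, 24, 37, 749]), (array([227.5, 223.5]), [215, 211, 24, 27, 376]), (array([208.4, 235.7]), [197, 220, 25, 27, 345])]
140 110
narrowend a [ 690.2 -113.5   10. ]
narrow b [ 567.4 -140.9   10. ]
disc [579.4 105.2  33. ]
tab [614.8 -67.6  54. ]
keeper [563.9 175.1  30. ]
bin [722.3 106.9  42. ]
block [739.1 -13.8  45. ]
tin [470.4 -65.8  60. ]
frameL [645.3 431.1  31. ]
frameR [380.6 372.   31. ]
fr2 [691.3 214.3  31. ]
fr3 [427.3 160.5  31. ]
```

View pics/top0c.png

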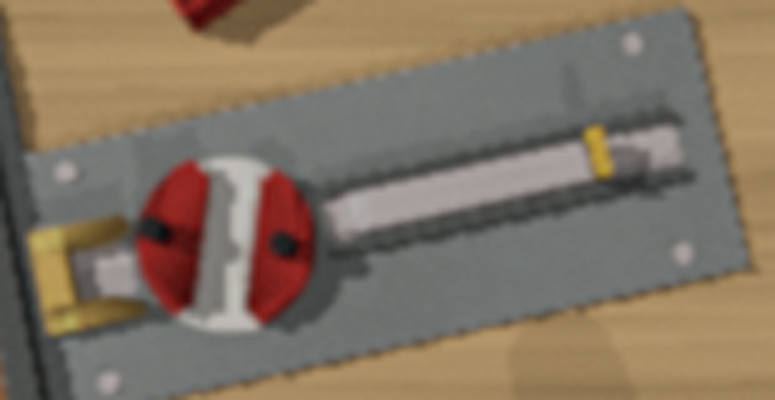

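```bash
python3 - <<'E'
from m import *
im=cv2.imread("pics/top0.png");h=cv2.cvtColor(im,cv2.COLOR_BGR2HSV)
m=cv2.inRange(h,(0,150,80),(6,255,255)); m[:178]=0;m[208:]=0;m[:,:190]=0;m[:,230:]=0
pts=np.argwhere(m)[:,::-1].astype(np.float32); (c,r)=cv2.minEnclosingCircle(pts); 
D=cast("top0",c,33); print("disc",D.round(1),c,r, np.linalg.norm(cast("top0",(c[0]+r,c[1]),33)-D))
cr=lambda u,v:(165+u/5,145+v/5)
P=lambda u,v,z:cast("top0",cr(u,v),z)[:2]
for n,p in dict(pa=P(150,230,62),pb=P(285,243,62),tab=P(597,152,54),tab_a=P(593,128,54),tab_b=P(603,176,54),k1=P(30,235,30),k2=P(50,333,30),b1=P(690,10,10),b2=P(752,268,10),bb1=P(30,155,10),bb2=P(180,395,10),nose=P(328,220,30)).items(): print(n,p.round(1))
# bed axis
ends=(P(690,10,10)+P(752,268,10))/2; v=D[:2]-ends; print("axis len(240)",np.linalg.norm(v),np.degrees(np.arctan2(v[1],v[0])))
v=P(30,155,10)-P(690,10,10); print("edge",np.degrees(np.arctan2(v[1],v[0])))
v=D[:2]-P(597,152,54); print("tab-disc",np.linalg.norm(v),np.degrees(np.arctan2(v[1],v[0])))
fr=np.array([[645.3,431.1],[380.6,372],[427.3,160.5],[691.3,214.3]])
for i,j in((2,1),(3,0)): v=fr[j]-fr[i];print("frame",np.linalg.norm(v),np.degrees(np.arctan2(v[1],v[0])))
v=fr[3]-fr[2];print("frame w",np.linalg.norm(v),np.degrees(np.arctan2(v[1],v[0]))-90+180)
w=P(150,230,62)-P(285,243,62);print("posts",np.linalg.norm(w),np.degrees(np.arctan2(w[1],w[0])),(P(150,230,62)+P(285,243,62))/2)
# slot lines from crop
# triangulate posts
def tri(u0,u1):
    Ps=[(lambda d:d["K"]@np.c_[d["R"],np.ravel(d["t"])])(np.load(f"pics/{f}.npz")) for f in("top0","side0")]
    X=cv2.triangulatePoints(*Ps,np.array(u0,float).reshape(2,1),np.array(u1,float).reshape(2,1));return (X[:3]/X[3]).ravel()
print(tri(cr(150,230),(204.5,221.5)),tri(cr(285,243),(229.5,208.5)))
for p in ((204.5,221.5),(229.5,208.5)): print("side post",cast("side0",p,62).round(1))
print("side tab top",cast("side0",(264.5,171),54))
E
```

```text
disc [579.8 106.7  33. ] (209.94129943847656, 193.1209259033203) 17.566818237304688 41.23417164393583
pa [582.4 136.4]
pb [575.7  75.1]
tab [616.2 -66.7]
tab_a [627.2 -65.1]
tab_b [605.1 -69.2]
k1 [583.9 199.3]
k2 [537.6 189.4]
b1 [ 690.7 -115.7]
b2 [ 565.4 -142.1]
bb1 [624.8 204.8]
bb2 [508.1 131.4]
nose [589.1  58.4]
axis len(240) 240.44520093669294 101.58463893434718
edge 101.62446467035103
tab-disc 177.12184310075008 101.85568665910618
frame 216.59441359370282 102.45133837647886
frame 221.62635222373717 101.97919786496514
frame w 269.4261308782056 101.51846183247972
posts 61.6542927729948 83.74479274075644 [579.06513514 105.77310563]
[582.59527586 136.5025116   62.78901266] [576.7685461   76.14512624  60.02789077]
side post [583.5 136.2  62. ]
side post [575.9  78.1  62. ]
side tab top [616.64136342 -66.20369324  54.        ]
```

The crop confirms it: the bare steel bar with the yellow tab lies in the channel, in line with the disc and keeper. Measured values agree with the given sizes: bed axis 101.8°, 240 mm long as it should be, posts 61 mm apart, disc radius about 41 mm. The slot is at about +71°. I'll straddle the disc with half-shut fingers and twist the posts clockwise.

>>> {"name": "move_arm", "arguments": {"targets": [{"fingers": 0.55, "translation": [0.73, -0.907, -0.2], "delta_rot": [0, 0, 0.38]}, {"fingers": 0.55, "translation": [0.73, -0.907, -0.2], "delta_rot": [0, 0, 0.38]}, {"fingers": 0.55, "translation": [0.73, -0.907, -0.2], "delta_rot": [0, 0, 0.38]}, {"fingers": 0.55, "translation": [0.73, -0.907, -0.2], "delta_rot": [0, 0, 0.38]}, {"fingers": 0.55, "translation": [0.73, -0.907, -0.2], "delta_rot": [0, 0, 0.38]}, {"fingers": 0.55, "translation": [0.73, -0.907, -0.2], "delta_rot": [0, 0, 0.38]}, {"fingers": 0.55, "translation": [0.73, -0.907, -0.2], "delta_rot": [0, 0, 0.38]}, {"fingers": 0.55, "translation": [0.73, -0.907, -0.2], "delta_rot": [0, 0, 0.38]}, {"fingers": 0.55, "translation": [0.73, -0.907, -0.2], "delta_rot": [0, 0, 0.38]}, {"fingers": 0.55, "translation": [0.73, -0.907, -0.2], "delta_rot": [0, 0, 0.38]}, {"fingers": 0.55, "translation": [0.73, -0.907, -0.2], "delta_rot": [0, 0, 0.38]}, {"fingers": 0.55, "translation": [0.73, -0.907, -0.2], "delta_rot": [0, 0, 0.38]}, {"fingers": 0.55, "translation": [0.73, -0.907, -0.2], "delta_rot": [0, 0, 0.38]}, {"fingers": 0.55, "translation": [0.73, -0.907, -0.2], "delta_rot": [0, 0, 0.38]}, {"fingers": 0.55, "translation": [0.73, -0.907, -0.2], "delta_rot": [0, 0, 0.38]}, {"fingers": 0.55, "translation": [0.73, -0.907, -0.2], "delta_rot": [0, 0, 0.38]}, {"fingers": 0.55, "translation": [0.73, -0.907, -0.2], "delta_rot": [0, 0, 0.38]}, {"fingers": 0.55, "translation": [0.73, -0.907, -0.2], "delta_rot": [0, 0, 0.38]}, {"fingers": 0.55, "translation": [0.73, -0.907, -0.2], "delta_rot": [0, 0, 0.38]}, {"fingers": 0.55, "translation": [0.73, -0.907, -0.2], "delta_rot": [0, 0, 0.38]}]}}

```text
clock: 2.1
tool_pos: [579.9, 105.7, 122.0]
orientation: [57.6, 90.0, -172.5]
force: [0.4, 0.3, -0.2]
opening: 39.6
```

>>> {"name": "move_arm", "arguments": {"targets": [{"fingers": 0.55}, {"fingers": 0.55}, {"fingers": 0.55}]}}

```text
$.targets[0]: bad value
```

```bash
cat > st.py <<'E'
from m import *
from scipy.spatial.transform import Rotation as Ro
s=robot.observe(); R=Ro.from_euler("xyz",s["orientation"],degrees=True).as_matrix()
print(s["clock"],s["tool_pos"].round(1),"zang",np.degrees(np.arctan2(R[1,2],R[0,2])).round(1),"x",R[:,0].round(3),s["joint_positions"].round(1),s["force"].round(1),s["opening"])
b=s["tool_pos"][:2]-[579.5,106.3]; a=np.radians(101.8); print("bed xy",(b@[np.cos(a),np.sin(a)]).round(1),(b@[-np.sin(a),np.cos(a)]).round(1))
E
python3 st.py
```

```text
2.1 [579.9 105.7 122. ] zang 130.0 x [-0.001 -0.    -1.   ] [   3.6   25.8   94.1   -0.    60.1 -126.3] [ 0.4  0.3 -0.2] 39.626049527599555
bed xy -0.7 -0.3
```

>>> {"name": "move_arm", "arguments": {"targets": [{"fingers": 0.55, "translation": [0, 0, -0.5], "delta_rot": [0, 0, 0.5]}, {"fingers": 0.55, "translation": [0, 0, -0.5], "delta_rot": [0, 0, 0]}, {"fingers": 0.55, "translation": [0, 0, -0.5], "delta_rot": [0, 0, 0]}, {"fingers": 0.55, "translation": [0, 0, -0.5], "delta_rot": [0, 0, 0]}, {"fingers": 0.55, "translation": [0, 0, -0.5], "delta_rot": [0, 0, 0]}, {"fingers": 0.55, "translation": [0, 0, -0.6], "delta_rot": [0, 0, 0]}, {"fingers": 0.55, "translation": [0, 0, 0], "delta_rot": [0, 0, 0]}]}}

```text
clock: 2.8
tool_pos: [577.6, 107.1, 42.9]
orientation: [50.9, 89.8, -175.2]
force: [-1.0, 1.0, -0.4]
opening: 39.7
```

```bash
python3 st.py; python3 - <<'E'
from h import *
b=snap("side","side1"); cv2.imwrite("pics/side1c.png",cv2.resize(b[110:260,140:320],None,fx=4,fy=4,interpolation=cv2.INTER_CUBIC))
E
```

```text
2.8 [577.6 107.1  42.9] zang 133.9 x [-0.004 -0.    -1.   ] [   3.8   31.7   97.7   -0.    50.8 -130.1] [-1.   1.  -0.4] 39.692449467261895
bed xy 1.1 1.7
```

View pics/side1c.png

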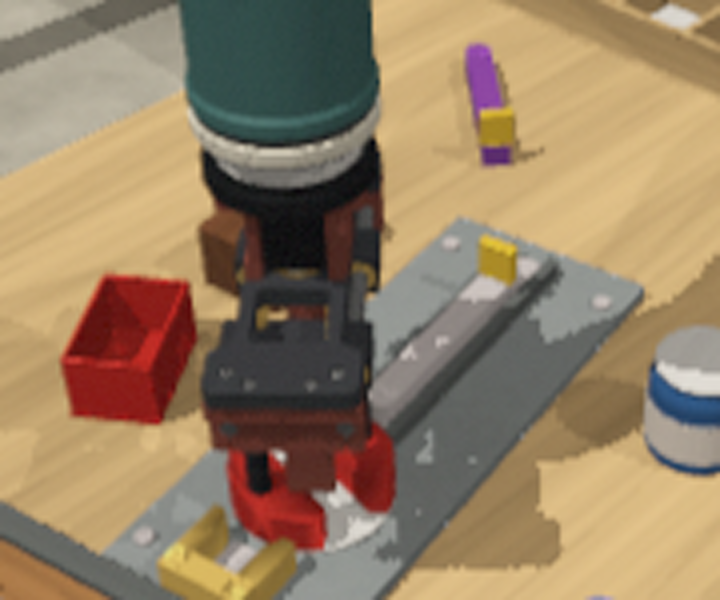

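The side view shows the fingers down beside the posts, with the front post at (258,470) of the crop free of them. Nothing has shifted. Next I twist clockwise.

>>> {"name": "move_arm", "arguments": {"targets": [{"fingers": 0.55, "translation": [0.06, -0.03, 0], "delta_rot": [0, 0, -0.6]}, {"fingers": 0.55, "translation": [0, 0, 0], "delta_rot": [0, 0, -0.6]}, {"fingers": 0.55, "translation": [0, 0, 0], "delta_rot": [0, 0, -0.6]}, {"fingers": 0.55, "translation": [0, 0, 0], "delta_rot": [0, 0, -0.6]}, {"fingers": 0.55, "translation": [0, 0, 0], "delta_rot": [0, 0, -0.6]}, {"fingers": 0.55, "translation": [0, 0, 0], "delta_rot": [0, 0, -0.6]}, {"fingers": 0.55, "translation": [0, 0, 0], "delta_rot": [0, 0, -0.6]}, {"fingers": 0.55, "translation": [0, 0, 0], "delta_rot": [0, 0, -0.6]}, {"fingers": 0.55, "translation": [0, 0, 0], "delta_rot": [0, 0, -0.6]}, {"fingers": 0.55, "translation": [0, 0, 0], "delta_rot": [0, 0, -0.6]}, {"fingers": 0.55, "translation": [0, 0, 0], "delta_rot": [0, 0, -0.6]}, {"fingers": 0.55, "translation": [0, 0, 0], "delta_rot": [0, 0, -0.6]}, {"fingers": 0.55, "translation": [0, 0, 0], "delta_rot": [0, 0, -0.6]}, {"fingers": 0.55, "translation": [0, 0, 0], "delta_rot": [0, 0, -0.6]}, {"fingers": 0.55, "translation": [0, 0, 0], "delta_rot": [0, 0, -0.6]}, {"fingers": 0.55, "translation": [0, 0, 0], "delta_rot": [0, 0, -0.6]}, {"fingers": 0.55, "translation": [0, 0, 0], "delta_rot": [0, 0, -0.6]}, {"fingers": 0.55, "translation": [0, 0, 0], "delta_rot": [0, 0, -0.4]}, {"fingers": 0.55, "translation": [0, 0, 0], "delta_rot": [0, 0, 0]}]}}

```text
clock: 4.75
tool_pos: [582.6, 106.3, 46.1]
orientation: [-47.3, 89.8, 1.7]
force: [2.1, -0.2, 0.3]
opening: 39.4
```

```bash
python3 st.py; python3 - <<'E'
from h import *
b=snap("top","top1"); snap("side","side2");cv2.imwrite("pics/top1c.png",cv2.resize(b[145:225,165:320],None,fx=5,fy=5,interpolation=cv2.INTER_CUBIC))
E
```

```text
4.75 [582.6 106.3  46.1] zang 49.0 x [ 0.003  0.    -1.   ] [  3.7  31.6  97.3  -0.   50.9 -45.4] [ 2.1 -0.2  0.3] 39.41861833453184
bed xy -0.6 -3.0
```

>>> {"name": "move_arm", "arguments": {"targets": [{"fingers": 0.55, "translation": [-0.1, 0, -0.05], "delta_rot": [0, 0, -0.3]}, {"fingers": 0.55, "translation": [0, 0, 0], "delta_rot": [0, 0, -0.3]}, {"fingers": 0.55, "translation": [0, 0, 0], "delta_rot": [0, 0, 0]}, {"fingers": 0.55, "translation": [0, 0, 0], "delta_rot": [0, 0, 0]}, {"fingers": 0.55, "translation": [0, 0, 0], "delta_rot": [0, 0, 0.5]}, {"fingers": 0.55, "translation": [0, 0, 0], "delta_rot": [0, 0, 0.5]}, {"fingers": 0.55, "translation": [0, 0, 0], "delta_rot": [0, 0, 0.5]}, {"fingers": 0.55, "translation": [0, 0, 0.8], "delta_rot": [0, 0, 0]}, {"fingers": 0.55, "translation": [0, 0, 1], "delta_rot": [0, 0, 0]}, {"fingers": 0.55, "translation": [-0.4, -1, 1], "delta_rot": [0, 0, -0.7]}, {"fingers": 1, "translation": [0.4, -1, 0], "delta_rot": [0, 0, -0.7]}, {"fingers": 1, "translation": [0.2, -1, 0], "delta_rot": [0, 0, -0.7]}, {"fingers": 1, "translation": [0.2, -1, 0], "delta_rot": [0, 0, -0.7]}, {"fingers": 1, "translation": [0.2, -1, 0], "delta_rot": [0, 0, -0.7]}, {"fingers": 1, "translation": [0.2, -1, 0], "delta_rot": [0, 0, -0.7]}, {"fingers": 1, "translation": [0.2, -1, 0], "delta_rot": [0, 0, -0.7]}, {"fingers": 1, "translation": [0.2, -1, 0], "delta_rot": [0, 0, -0.7]}, {"fingers": 1, "translation": [0, 0, 0], "delta_rot": [0, 0, 0]}]}}

```text
clock: 6.65
tool_pos: [607.8, -96.2, 113.2]
orientation: [168.4, 89.9, 179.7]
force: [0.3, 0.4, 0.3]
opening: 0.4
```

```bash
python3 st.py; python3 - <<'E'
from h import *
b=snap("top","top2"); s=snap("side","side3")
A=cv2.resize(b[145:225,165:320],None,fx=5,fy=5,interpolation=cv2.INTER_CUBIC); cv2.imwrite("pics/t2c.png",A)
S=cv2.resize(s[160:270,165:305],None,fx=5,fy=5,interpolation=cv2.INTER_CUBIC); cv2.imwrite("pics/s3c.png",S)
E
```

```text
6.65 [607.8 -96.2 113.2] zang 11.3 x [-0.002  0.    -1.   ] [-15.4  28.3  91.1  -0.   60.8 -26.7] [0.3 0.4 0.3] 0.43584556620931403
bed xy -204.0 13.7
```

View pics/t2c.png

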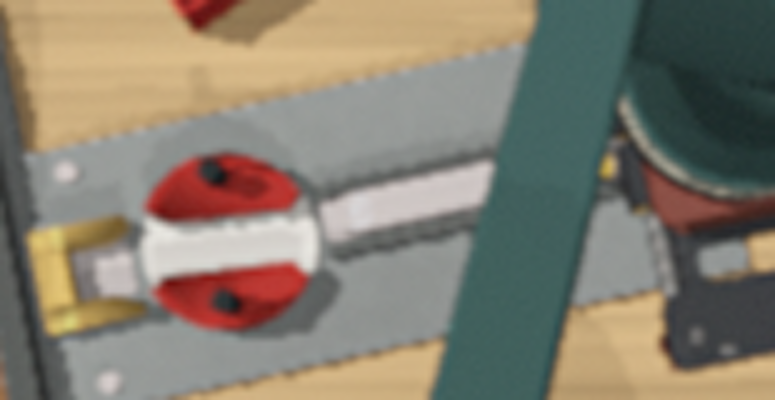

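View pics/s3c.png

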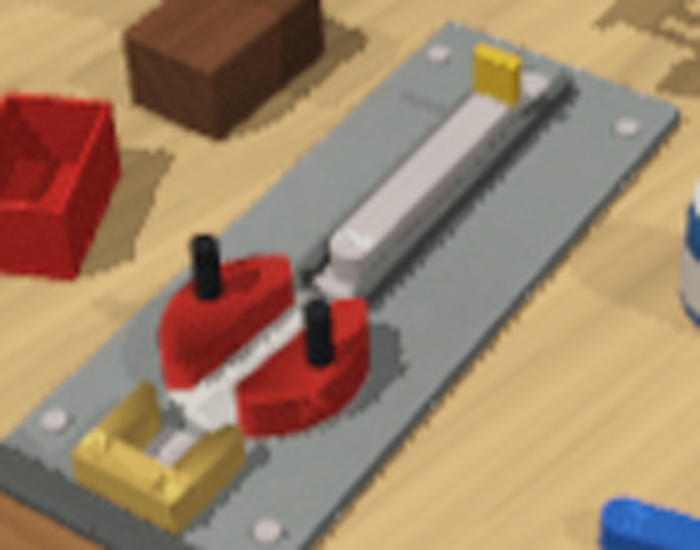

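```bash
python3 - <<'E'
from m import *
P=lambda u,v,z:cast("top2",(165+u/5,145+v/5),z)[:2]
an=lambda v:np.degrees(np.arctan2(v[1],v[0]))%180
w=P(211,168,62)-P(227,300,62);print("top posts",np.linalg.norm(w),an(w)-11.8)
im=cv2.imread("pics/top2.png");print(blobs(im,"t",(0,0,0),(180,255,45),(192,175,232,212),5))
im=cv2.imread("pics/side3.png");
S=lambda u,v:cast("side3",(165+u/5,160+v/5),62)[:2]
w=S(205,240)-S(317,303);print("side posts",S(205,240),S(317,303),np.linalg.norm(w),an(w)-11.8)
# slot edges, z=33, top: 
for a,b in (((148,220),(300,207)),((155,280),(305,264))): print("edge",an(P(*a,33)-P(*b,33))-101.8)
im=cv2.imread("pics/top2.png");h=cv2.cvtColor(im,cv2.COLOR_BGR2HSV);m=cv2.inRange(h,(0,150,80),(6,255,255));m[:174]=0;m[214:]=0;m[:,:190]=0;m[:,:][:,232:]=0
n,l,s,c=cv2.connectedComponentsWithStats(m);k=[i for i in range(1,n) if s[i][4]>100];print([c[i] for i in k])
w=cast("top2",c[k[0]],33)-cast("top2",c[k[1]],33);print("red halves",an(w)-11.8)
E
```

```text
top posts 60.48121644411702 -4.878370547758138
[]
side posts [610.41812439 109.51516535] [552.52140457 102.6980285 ] 58.29668533278192 -5.084542769959504
edge -7.6851256484778645
edge -6.4410520814099925
[array([208.99173554, 182.66115702]), array([211.60085837, 203.58369099])]
red halves -4.702320065891725
```

The crops agree. The slot overshot slightly to about −5° (top-view posts −4.9°, side-view posts −5.1°, red halves −4.7°). That is just inside tolerance, but I'll trim it back about 5° from the other side.

>>> {"name": "move_arm", "arguments": {"targets": [{"fingers": 0.55, "translation": [-0.113, 0.81, 0], "delta_rot": [0, 0, -0.67]}, {"fingers": 0.55, "translation": [-0.113, 0.81, 0], "delta_rot": [0, 0, -0.67]}, {"fingers": 0.55, "translation": [-0.113, 0.81, 0], "delta_rot": [0, 0, -0.67]}, {"fingers": 0.55, "translation": [-0.113, 0.81, 0], "delta_rot": [0, 0, -0.67]}, {"fingers": 0.55, "translation": [-0.113, 0.81, 0], "delta_rot": [0, 0, -0.67]}, {"fingers": 0.55, "translation": [-0.113, 0.81, 0], "delta_rot": [0, 0, -0.67]}, {"fingers": 0.55, "translation": [-0.113, 0.81, 0], "delta_rot": [0, 0, -0.67]}, {"fingers": 0.55, "translation": [-0.113, 0.81, 0], "delta_rot": [0, 0, -0.67]}, {"fingers": 0.55, "translation": [-0.113, 0.81, 0], "delta_rot": [0, 0, -0.67]}, {"fingers": 0.55, "translation": [-0.113, 0.81, 0], "delta_rot": [0, 0, -0.67]}, {"fingers": 0.55, "translation": [0, 0, 0], "delta_rot": [0, 0, 0]}, {"fingers": 0.55, "translation": [0, 0, 0], "delta_rot": [0, 0, 0]}]}}

```text
clock: 7.95
tool_pos: [579.1, 109.5, 113.7]
orientation: [-134.1, 89.9, -176.0]
force: [0.2, -0.4, -0.2]
opening: 39.1
```

```bash
python3 st.py
```

```text
7.95 [579.1 109.5 113.7] zang -41.8 x [-0.001 -0.    -1.   ] [ 4.  26.4 94.5 -0.  59.2 45.8] [ 0.2 -0.4 -0.2] 39.14024439577823
bed xy 3.2 -0.3
```

>>> {"name": "move_arm", "arguments": {"targets": [{"fingers": 0.55, "translation": [0.02, -0.12, -0.5], "delta_rot": [0, 0, 0]}, {"fingers": 0.55, "translation": [0, 0, -0.5], "delta_rot": [0, 0, 0]}, {"fingers": 0.55, "translation": [0, 0, -0.5], "delta_rot": [0, 0, 0]}, {"fingers": 0.55, "translation": [0, 0, -0.5], "delta_rot": [0, 0, 0]}, {"fingers": 0.55, "translation": [0, 0, -0.7], "delta_rot": [0, 0, 0]}, {"fingers": 0.55, "translation": [0, 0, 0], "delta_rot": [0, 0, 0]}, {"fingers": 0.55, "translation": [0, 0, 0], "delta_rot": [0, 0, 0]}]}}

```text
clock: 8.65
tool_pos: [580.3, 105.3, 45.6]
orientation: [-136.8, 89.9, -179.0]
force: [0.1, -0.4, -0.2]
opening: 39.0
```

```bash
python3 st.py
```

```text
8.65 [580.3 105.3  45.6] zang -42.2 x [-0.002 -0.    -1.   ] [ 3.6 31.6 97.4  0.  51.1 45.7] [ 0.1 -0.4 -0.2] 39.01078305129883
bed xy -1.1 -0.6
```

>>> {"name": "move_arm", "arguments": {"targets": [{"fingers": 0.55, "translation": [0, 0, 0], "delta_rot": [0, 0, 0.5]}, {"fingers": 0.55, "translation": [0, 0, 0], "delta_rot": [0, 0, 0.5]}, {"fingers": 0.55, "translation": [0, 0, 0], "delta_rot": [0, 0, 0.5]}, {"fingers": 0.55, "translation": [0, 0, 0], "delta_rot": [0, 0, 0.35]}, {"fingers": 0.55, "translation": [0, 0, 0], "delta_rot": [0, 0, 0.23]}, {"fingers": 0.55, "translation": [0, 0, 0], "delta_rot": [0, 0, 0]}, {"fingers": 0.55, "translation": [0, 0, 0], "delta_rot": [0, 0, 0]}]}}

```text
clock: 9.35
tool_pos: [581.7, 105.9, 47.1]
orientation: [46.4, 89.9, 20.8]
force: [1.2, 2.5, 1.0]
opening: 39.7
```

```bash
python3 st.py
```

```text
9.35 [581.7 105.9  47.1] zang -25.6 x [ 0.002  0.001 -1.   ] [ 3.6 31.5 97.3  0.  51.1 29.2] [1.2 2.5 1. ] 39.71921382401141
bed xy -0.9 -2.1
```

>>> {"name": "move_arm", "arguments": {"targets": [{"fingers": 0.55, "translation": [0, 0, 0], "delta_rot": [0, 0, -0.5]}, {"fingers": 0.55, "translation": [0, 0, 0], "delta_rot": [0, 0, -0.5]}, {"fingers": 0.55, "translation": [0, 0, 0], "delta_rot": [0, 0, -0.5]}, {"fingers": 0.55, "translation": [0, 0, 0.8], "delta_rot": [0, 0, 0]}, {"fingers": 0.55, "translation": [0, 0, 1], "delta_rot": [0, 0, 0]}, {"fingers": 0.55, "translation": [0, 0, 1], "delta_rot": [0, 0, 0]}, {"fingers": 1, "translation": [0.2, -1, 0], "delta_rot": [0, 0, 0.7]}, {"fingers": 1, "translation": [0.2, -1, 0], "delta_rot": [0, 0, 0.7]}, {"fingers": 1, "translation": [0.2, -1, 0], "delta_rot": [0, 0, 0.7]}, {"fingers": 1, "translation": [0.2, -1, 0], "delta_rot": [0, 0, 0.7]}, {"fingers": 1, "translation": [0.2, -1, 0], "delta_rot": [0, 0, 0.7]}, {"fingers": 1, "translation": [0.2, -1, 0], "delta_rot": [0, 0, 0.7]}, {"fingers": 1, "translation": [0.2, -1, 0], "delta_rot": [0, 0, 0.7]}, {"fingers": 1, "translation": [0.2, -1, 0], "delta_rot": [0, 0, 0.7]}, {"fingers": 1, "translation": [0, 0, 0], "delta_rot": [0, 0, 0.2]}, {"fingers": 1, "translation": [0, 0, 0], "delta_rot": [0, 0, 0]}]}}

```text
clock: 10.95
tool_pos: [620.6, -94.8, 116.5]
orientation: [151.5, 90.0, 160.3]
force: [-0.1, 0.5, 0.2]
opening: 0.6
```

```bash
python3 st.py; python3 - <<'E'
from m import *
b=snap("top","top3"); s=snap("side","side4")
an=lambda v:np.degrees(np.arctan2(v[1],v[0]))%180
for f,im,box in(("top3",b,(190,174,232,214)),("side4",s,(195,205,245,250))):
    print(f,"black",blobs(im,f,(0,0,0),(180,255,45),box,5))
    r=[x for x in blobs(im,f,(0,150,80),(6,255,255),box,100)];print(r)
    if f=="top3" and len(r)==2: print("red halves",an(cast(f,r[0][0],33)-cast(f,r[1][0],33))-11.8)
A=cv2.resize(b[170:220,165:320],None,fx=5,fy=5,interpolation=cv2.INTER_CUBIC)
S=cv2.resize(s[190:255,165:320],None,fx=5,fy=5,interpolation=cv2.INTER_CUBIC); cv2.imwrite("pics/c4.png",np.vstack([A,S]))
E
```

```text
10.95 [620.6 -94.8 116.5] zang 8.7 x [-0.  0. -1.] [-15.   28.9  89.3   0.   61.8 -23.7] [-0.1  0.5  0.2] 0.5518988478438845
bed xy -205.2 0.9
top3 black []
[(array([207.7, 182.9]), [194, 176, 29, 14, 243]), (array([212.7, 203.4]), [198, 197, 29, 14, 235])]
red halves 1.8667290731992328
side4 black [(array([204.8, 214.2]), [203, 208, 5, 13, 52]), (array([229.6, 225.5]), [228, 219, 5, 13, 53])]
[(array([208.1, 224. ]), [197, 212, 25, 27, 389]), (array([226.9, 234.8]), [215, 219, 24, 28, 370])]
```

View pics/c4.png

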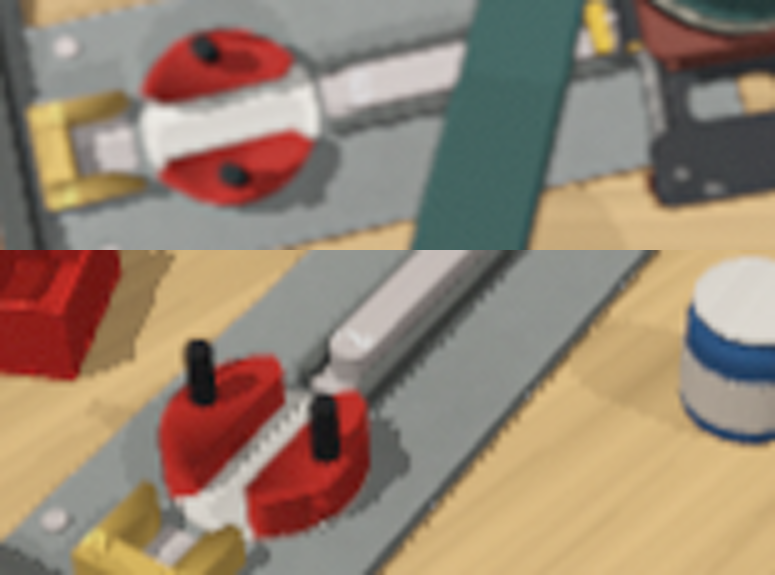

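The slot is now in line (red halves +1.9°, and both crops show the slot pointing at the bar and the keeper). Next I go down behind the yellow tab.

>>> {"name": "move_arm", "arguments": {"targets": [{"fingers": 1, "translation": [0.03, 0, -0.6], "delta_rot": [0, 0, 0.39]}, {"fingers": 1, "translation": [0, 0, -0.6], "delta_rot": [0, 0, 0]}, {"fingers": 1, "translation": [0, 0, -0.6], "delta_rot": [0, 0, 0]}, {"fingers": 1, "translation": [0, 0, -0.6], "delta_rot": [0, 0, 0]}, {"fingers": 1, "translation": [0, 0, -0.5], "delta_rot": [0, 0, 0]}, {"fingers": 1, "translation": [0, 0, -0.28], "delta_rot": [0, 0, 0]}, {"fingers": 1, "translation": [0, 0, 0], "delta_rot": [0, 0, 0]}, {"fingers": 1, "translation": [0, 0, 0], "delta_rot": [0, 0, 0]}]}}

```text
clock: 11.85
tool_pos: [621.8, -94.6, 36.9]
orientation: [-53.9, 90.0, -41.9]
force: [-0.6, -0.6, 0.9]
opening: 0.3
```

```bash
python3 st.py
```

```text
11.85 [621.8 -94.6  36.9] zang 12.0 x [ 0. -0. -1.] [-14.9  34.6  92.5  -0.   52.9 -26.9] [-0.6 -0.6  0.9] 0.315158362395996
bed xy -205.3 -0.4
```

>>> {"name": "move_arm", "arguments": {"targets": [{"fingers": 1, "translation": [-0.053, 0.255, 0], "delta_rot": [0, 0, 0]}, {"fingers": 1, "translation": [-0.053, 0.255, 0], "delta_rot": [0, 0, 0]}, {"fingers": 1, "translation": [-0.053, 0.255, 0], "delta_rot": [0, 0, 0]}, {"fingers": 1, "translation": [-0.053, 0.255, 0], "delta_rot": [0, 0, 0]}, {"fingers": 1, "translation": [-0.053, 0.255, 0], "delta_rot": [0, 0, 0]}, {"fingers": 1, "translation": [-0.053, 0.255, 0], "delta_rot": [0, 0, 0]}, {"fingers": 1, "translation": [-0.053, 0.255, 0], "delta_rot": [0, 0, 0]}, {"fingers": 1, "translation": [-0.053, 0.255, 0], "delta_rot": [0, 0, 0]}, {"fingers": 1, "translation": [-0.053, 0.255, 0], "delta_rot": [0, 0, 0]}, {"fingers": 1, "translation": [-0.053, 0.255, 0], "delta_rot": [0, 0, 0]}]}}

```text
clock: 12.85
tool_pos: [609.3, -30.9, 37.6]
orientation: [-43.7, 89.9, -31.7]
force: [2.3, -6.3, 3.7]
opening: -0.0
```

```bash
python3 st.py
```

```text
12.85 [609.3 -30.9  37.6] zang 12.0 x [ 0.002 -0.001 -1.   ] [ -9.4  33.4  95.2  -0.1  51.3 -21.3] [ 2.3 -6.3  3.7] -0.04768380589064097
bed xy -140.4 -1.1
```

>>> {"name": "move_arm", "arguments": {"targets": [{"fingers": 1, "translation": [-0.053, 0.255, 0], "delta_rot": [0, 0, 0]}, {"fingers": 1, "translation": [-0.053, 0.255, 0], "delta_rot": [0, 0, 0]}, {"fingers": 1, "translation": [-0.053, 0.255, 0], "delta_rot": [0, 0, 0]}, {"fingers": 1, "translation": [-0.053, 0.255, 0], "delta_rot": [0, 0, 0]}, {"fingers": 1, "translation": [-0.053, 0.255, 0], "delta_rot": [0, 0, 0]}, {"fingers": 1, "translation": [-0.053, 0.255, 0], "delta_rot": [0, 0, 0]}, {"fingers": 1, "translation": [-0.053, 0.255, 0], "delta_rot": [0, 0, 0]}, {"fingers": 1, "translation": [-0.053, 0.255, 0], "delta_rot": [0, 0, 0]}, {"fingers": 1, "translation": [-0.053, 0.255, 0], "delta_rot": [0, 0, 0]}, {"fingers": 1, "translation": [0, 0, 0], "delta_rot": [0, 0, 0]}]}}

```text
clock: 13.85
tool_pos: [596.9, 27.4, 37.5]
orientation: [-13.3, 89.9, -1.3]
force: [1.2, -2.8, 1.4]
opening: 0.4
```

```bash
python3 st.py
```

```text
13.85 [596.9  27.4  37.5] zang 12.0 x [ 0.001 -0.    -1.   ] [ -4.   32.6  96.8   0.   50.5 -16. ] [ 1.2 -2.8  1.4] 0.44397826029755694
bed xy -80.8 -0.9
```

>>> {"name": "move_arm", "arguments": {"targets": [{"fingers": 1, "translation": [-0.02, 0.1, 0], "delta_rot": [0, 0, 0]}, {"fingers": 1, "translation": [-0.02, 0.1, 0], "delta_rot": [0, 0, 0]}, {"fingers": 1, "translation": [-0.02, 0.1, 0], "delta_rot": [0, 0, 0]}, {"fingers": 1, "translation": [-0.02, 0.1, 0], "delta_rot": [0, 0, 0]}, {"fingers": 1, "translation": [-0.02, 0.1, 0], "delta_rot": [0, 0, 0]}, {"fingers": 1, "translation": [0, 0, 0], "delta_rot": [0, 0, 0]}]}}

```text
clock: 14.45
tool_pos: [594.4, 38.9, 37.2]
orientation: [-45.6, 89.9, -33.5]
force: [1.0, -4.5, 4.1]
opening: 0.5
```

```bash
python3 st.py; python3 - <<'E'
from h import *
b=snap("top","top5"); s=snap("side","side5")
E
```

```text
14.45 [594.4  38.9  37.2] zang 12.0 x [ 0.001 -0.001 -1.   ] [ -2.9  32.6  97.1  -0.   50.3 -14.9] [ 1.  -4.5  4.1] 0.482056198719921
bed xy -69.0 -0.8
```

>>> {"name": "move_arm", "arguments": {"targets": [{"fingers": 1, "translation": [-0.01, 0.05, 0], "delta_rot": [0, 0, 0]}, {"fingers": 1, "translation": [-0.01, 0.05, 0], "delta_rot": [0, 0, 0]}, {"fingers": 1, "translation": [-0.01, 0.05, 0], "delta_rot": [0, 0, 0]}]}}

```text
clock: 14.85
tool_pos: [593.6, 42.3, 37.1]
orientation: [-64.4, 89.9, -52.4]
force: [1.7, -6.2, 5.3]
opening: 0.3
```

```bash
python3 st.py
```

```text
14.85 [593.6  42.3  37.1] zang 12.0 x [ 0.001 -0.001 -1.   ] [ -2.5  32.5  97.1  -0.1  50.3 -14.5] [ 1.7 -6.2  5.3] 0.26478532073066297
bed xy -65.5 -0.7
```

>>> {"name": "move_arm", "arguments": {"targets": [{"fingers": 1, "translation": [-0.01, 0.05, 0], "delta_rot": [0, 0, 0]}, {"fingers": 1, "translation": [-0.01, 0.05, 0], "delta_rot": [0, 0, 0]}]}}

```text
clock: 15.05
tool_pos: [593.6, 42.8, 37.2]
orientation: [-81.6, 89.8, -69.5]
force: [3.2, -17.9, 3.7]
opening: 0.4
```

```bash
python3 st.py; python3 - <<'E'
from h import *
b=snap("top","top6"); s=snap("side","side6")
A=cv2.resize(b[165:220,165:320],None,fx=5,fy=5,interpolation=cv2.INTER_CUBIC)
S=cv2.resize(s[190:255,165:320],None,fx=5,fy=5,interpolation=cv2.INTER_CUBIC); cv2.imwrite("pics/c6.png",np.vstack([A,S])[:600])
E
```

```text
15.05 [593.6  42.8  37.2] zang 12.1 x [ 0.002 -0.004 -1.   ] [ -2.4  32.5  97.1  -0.3  50.2 -14.3] [  3.2 -17.9   3.7] 0.4158358519113189
bed xy -65.0 -0.9
```

View pics/c6.png

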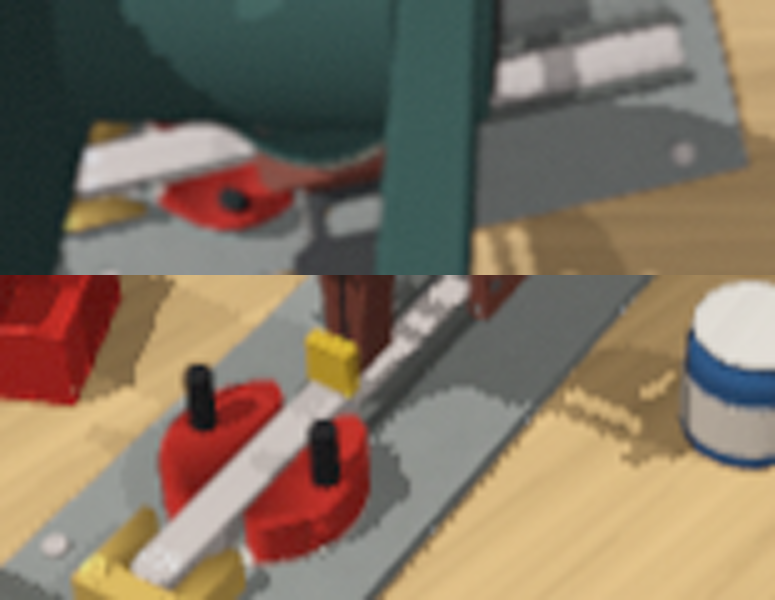

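The force jumped to 18 N with no further travel at TCP bed x = −65, where −64 was expected. The crop shows the bar through the slot with its tip (150,570) against the keeper's back wall. Now I back off, rise and check.

>>> {"name": "move_arm", "arguments": {"targets": [{"fingers": 1, "translation": [0.04, -0.2, 0], "delta_rot": [0, 0, 0]}, {"fingers": 1, "translation": [0.1, -0.5, 0], "delta_rot": [0, 0, 0]}, {"fingers": 1, "translation": [0.1, -0.5, 0], "delta_rot": [0, 0, 0]}, {"fingers": 1, "translation": [0, 0, 0], "delta_rot": [0, 0, 0]}, {"fingers": 1, "translation": [0, 0, 1], "delta_rot": [0, 0, 0]}, {"fingers": 1, "translation": [0, 0, 1], "delta_rot": [0, 0, 0]}, {"fingers": 1, "translation": [0, 0, 1], "delta_rot": [0, 0, 0]}, {"fingers": 1, "translation": [0, -1, 1], "delta_rot": [0, 0, 0]}, {"fingers": 1, "translation": [0, -1, 1], "delta_rot": [0, 0, 0]}, {"fingers": 1, "translation": [0, -1, 0], "delta_rot": [0, 0, 0]}, {"fingers": 1, "translation": [0, -1, 0], "delta_rot": [0, 0, 0]}, {"fingers": 1, "translation": [0, -1, 0], "delta_rot": [0, 0, 0]}, {"fingers": 1, "translation": [0, -1, 0], "delta_rot": [0, 0, 0]}, {"fingers": 1, "translation": [0, -1, 0], "delta_rot": [0, 0, 0]}, {"fingers": 1, "translation": [0, 0, 0], "delta_rot": [0, 0, 0]}, {"fingers": 1, "translation": [0, 0, 0], "delta_rot": [0, 0, 0]}]}}

```text
clock: 16.75
tool_pos: [598.3, -159.4, 161.5]
orientation: [112.3, 89.9, 124.2]
force: [-1.1, 0.8, 0.2]
opening: 0.7
```

```bash
python3 st.py; python3 - <<'E'
from m import *
b=snap("top","top7"); s=snap("side","side7")
an=lambda v:np.degrees(np.arctan2(v[1],v[0]))%180
r=blobs(b,"",(0,150,80),(6,255,255),(190,174,232,214),80); print(r)
if len(r)==2: print("red halves",an(cast("top7",r[0][0],33)-cast("top7",r[1][0],33))-11.8)
for f,im,bx in(("top7",b,(225,170,270,200)),("side7",s,(220,195,245,222))):
    y=blobs(im,f,(18,120,90),(35,255,255),bx); print(f,y)
    for c,q in y:
        d=cast(f,c if f=="top7" else c,54 if f=="top7" else 42)[:2]-[579.5,106.3]; a=np.radians(101.8); print("tab bed x,y",d@[np.cos(a),np.sin(a)],d@[-np.sin(a),np.cos(a)])
A=cv2.resize(b[165:220,165:320],None,fx=5,fy=5,interpolation=cv2.INTER_CUBIC)
S=cv2.resize(s[190:255,165:320],None,fx=5,fy=5,interpolation=cv2.INTER_CUBIC); cv2.imwrite("pics/c7.png",np.vstack([A,S])[:600])
for f,g in(("top0","top7"),("side0","side7")):
    d=cv2.absdiff(cv2.imread(f"pics/{f}.png"),cv2.imread(f"pics/{g}.png")).max(2)
    for n,X in dict(bin=(722,107,42),block=(739,-14,45),tin=(470,-66,60)).items():
        u,v=proj(f,X).astype(int); print(g,n,(d[v-12:v+12,u-12:u+12]>50).sum())
E
```

```text
16.75 [ 598.3 -159.4  161.5] zang 11.9 x [-0.001  0.001 -1.   ] [-21.3  25.4  88.    0.1  66.6 -33.3] [-1.1  0.8  0.2] 0.7266318127476079
bed xy -263.9 36.0
[(array([207.8, 182.8]), [194, 176, 29, 14, 238]), (array([212.7, 203.1]), [198, 196, 29, 15, 249])]
red halves 1.7295435093257243
top7 [(array([229.6, 187. ]), [227, 182, 6, 11, 34])]
tab bed x,y -49.12646534932239 -1.792139341796366
side7 [(array([231.2, 206.8]), [226, 201, 11, 13, 105])]
tab bed x,y -50.08686015121243 -3.9308644878883943
top7 bin 0
top7 block 0
top7 tin 0
side7 bin 0
side7 block 0
side7 tin 0
```

View pics/c7.png

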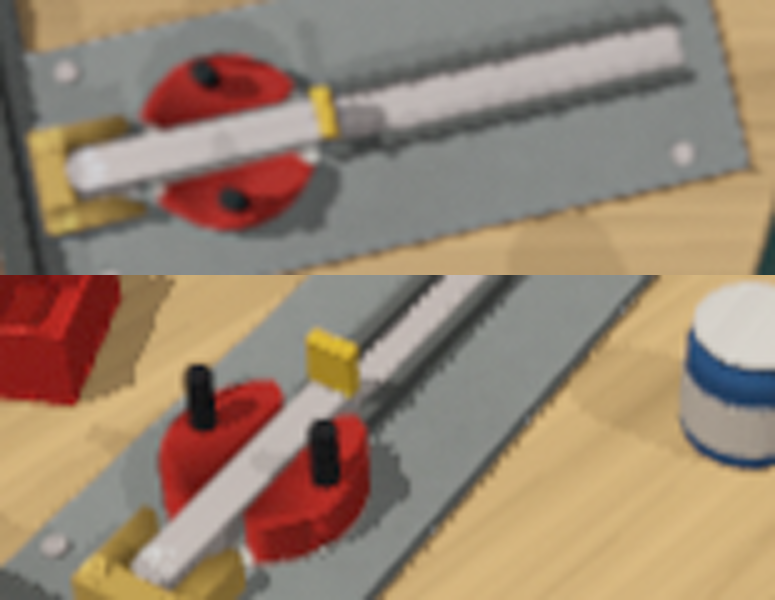

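The bar's tip is against the keeper's back wall. The tab centre measures bed x ≈ −49 to −50, and −50 is fully home. The slot is within 2°, the bin, block and tin have not moved, and the arm is clear.

```bash
python3 -c "
from plant import robot
print(robot.hand_in())"
```

```text
the job is handed in; nothing more can be done
None
```

The type frame is locked and the job is handed in at about 17 s. No verdict was reported.

- **Disc:** I turned it clockwise by twisting half-shut fingers against both posts. It overshot to about −5°, so I trimmed it back from the other side. My last check put the slot at about +1.7°, where up to about 6.9° is allowed.
- **Bar:** I pushed the bare steel bar by its yellow tab until the force jumped to 18 N, within 1 mm of the predicted stop. After I backed off, the tab centre measured −49 mm (top view) and −50 mm (side view) along the channel, and fully home is −50 mm.
- **Sideways disagreement:** The two views put the tab 1.8 mm and 3.9 mm off the channel's centre line. I took this as calibration or side-view error, because the bar visibly lies down in channel, slot and keeper.
- **Surroundings:** No change showed at the bin, block and tin between the first and last pictures. The arm finished about 160 mm above the bench and clear of everything.

One slip: one move call was refused for leaving out the zero shift and turn entries, so nothing moved on it.

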